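# Hold the spring clip open over the recipe card

### The arm

A 6-joint arm with a two-finger parallel gripper is mounted at the origin on a cart in front of the work surface, level with it; the furniture and walls round the work are solid. World frame = base frame: x ahead of the robot, y to its left, z up, the work surface at z = 0. Lengths are in mm, angles in degrees, forces in N, time in s.
With the tool pointing down it reaches from about 350 to 850 mm from the base axis. Payload 8.1 kg.
Tool frame: the origin (TCP) lies at the very end of the fingers, on their centre line; the grasp point (between the pads) lies 19 mm behind it; z points along the fingers, y is the line along which they close (so a half turn about z gives the same grasp; the last joint's range is limited). The gripper opens to 85 mm and grips with 20 to 120 N. Pads are 22 mm wide; open, the fingers measure 114 mm over their backs; the gripper's body (76 mm by 85 mm) begins 54 mm behind the grasp point. The pads swing forward as they close: fully open they stand 13 mm farther back than shut.
Start: joints at [-76.799, 7.471, 85.268, -0, 87.261, -4.893], TCP at [186.366, -570.327, 191.492] pointing down, gripper open.
Joint ranges: [-169.43, 169.43], [-51.17, 129.36], [1.28, 143.12], [-76.62, 256.62], [0, 156.53], [-152.29, 152.29]. Speed limits (degrees/s): [136.94, 136.94, 159.86, 180, 180, 180].

### API

Orientations are given as [roll, pitch, yaw] about the fixed x, y, z axes, in that order (R = Rz(yaw) Ry(pitch) Rx(roll)).
In Python, from bench import sense, eyes, job, models gives the robot as it stands. The module is installed in compiled form; this text tells all that it offers.
- The arm moves only by the tool apply_moves, never from a script. Its argument "rows" is a list of rows, each a list of 6 numbers: the shift along the tool's x, y, z in mm, then the turn, a rotation vector about the tool's x, y, z in rad. In form: [[dx, dy, dz, rx, ry, rz], ...]. A call has exactly 5 rows; each row shifts and turns the commanded pose from where the row before left it, along the tool's axes as they then stand; what a row does not reach is not made up. A row lasts 1/8 s, in which the tool goes at most 62.5 mm and 10.7 degrees, less where a joint would pass 70% of its speed; a pose out of reach is approached as far as the arm can. A call is refused whole if a number of a shift passes 62.5 or a number of a turn 0.188, either way. A call with a gripper value outside its range is refused whole. "fingers" is the finger opening in mm, from 0 to 85.4, set as the call begins (left out, the last holds). The fingers move at their own pace and stop on an object; "grip_force" is the grip in N (left out, the last holds). Time passes only in rows, so rows that do not move let the fingers close, or fill a call up. It gives the time, the measured TCP pose, the force, the opening and the grip force at its end, in the units of the state.
- sense(): the state, without advancing time (a new reading comes with each control period).
- eyes.snapshot(name): name is "side" or "top" or "wrist"; returns (picture, depth): 400x640x3 uint8, red, green, blue; 400x640 float32, mm along the optical axis (not along the pixel's ray), 0 where there is no reading.
- eyes.get_calibration(name): a dict with "intrinsics" (3x3 intrinsics, pixels), "R" (3x3) and "t" (3): a world point X has camera coordinates R X + t; the wrist camera has in their place "mount" (4x4, takes a point from camera to tool coordinates, whose origin is the TCP and whose axes are the flange's). Camera axes: x right, y down, z forward; pixel columns grow to the right and rows downward; lengths in mm; the calibration is good to about 2 mm. The wrist camera is an equidistant fisheye: a pixel r from the principal point sees the ray r / f radians off the axis. A picture is of the moment at which its call begins: read the wrist's pose just before it. get_calibration takes no time and is no camera call.
- job.hand_in(): hands the job in; it is judged then, once.
Trained networks look in the newest picture that a camera, given by its name, has taken for a name from the list of things; names that differ only in an ending like _2 or _b are one class to them, and where a whole thing is asked for, a point or a joint stands for the part that bears it (a point fixed in the world has none). Each returns a list of dicts, best first, with "confidence" (0 to 1); they miss things now and then, are a little off and sometimes report something else, mostly with a low value. They report only what shows in the picture. A call takes as long as a camera call. They do not tell look-alikes from the thing itself.
- models.boxes_of(name, camera): "xyz" ([x, y, z] in mm, in world coordinates, good to about 4 mm: the middle of the surface that is visible of it).
- models.cut_out(name, camera): "pixels" (400x640 bool, what is visible of it).
- models.place_of(name, camera): "xyz" ([x, y, z] in mm, in world coordinates, good to about 4 mm: a listed point, or the origin of a listed thing).
The state is a dict: "time": time; "joint_pos": joint angles; "qd": joint speeds; "joint_efforts": joint torques, N m; "tool_pos": TCP position; "tcp_rot": TCP orientation; "ft_force": force on the tool from outside, world axes, zero at the start; "wrist_torque": the same for the moment, N m; "finger_gap": finger opening in mm; "grip_force": force on a finger pad.
Only numpy, scipy, OpenCV 4.12 (cv2) and the standard library are available. Lean on these libraries where they do the work, as an engineer would, in place of code of your own. Each camera call takes 0.05 s, during which the arm holds its last target. There are 200 camera calls.

### The job

Squeeze open the steel spring clip that is parked on the front rim of the wooden recipe box, so that it lets go of the rim, and lift it off. Bring it down over the top edge of the recipe card in the wooden stand, near the middle and square to the card, and finish while holding it there, squeezed wide open with one jaw on each side of the card and nothing of the clip touching card or stand, so that I can slip my shopping list in beside the card; do not let go of it or let it bite. Leave box, stand, mug, garlic and pepper mill where they are.

Things in the scene. Friction and masses are not known exactly. Their poses are not given: they have to be found in the camera images.
- clip: Steel bulldog-type spring clip, 83 mm long, 30 mm wide, 0.07 kg, upright on the box's front wall at the start, jaws down, handles up. Origin: on the pin between its two levers, 21 mm above the box rim. z: from the pin to the handle ends (up); y: along the pin (along the box wall); x: the way the jaws part and the handles are squeezed. The same both ways round; jaws bulge to 11 mm either side in x.
- clip_grip (a point): Point midway between the handles, 28 mm above the pin along the clip's z. The handles end in rolled edges 43 mm above the pin; grip them from above at 18 to 38 mm over it. At the start they slope apart: over their outer faces 42 mm at the ends, 28 mm at 18 mm over the pin; fully squeezed they are upright, 17 mm. Each handle's end needs 5 N to start it, 9.5 N fully squeezed.
- clip_lever_a (a joint): Opening angle of one lever of the clip from its place on the 4 mm box wall, in rad; the other lever mirrors it. 0 biting the box wall (jaws 4 mm apart), -0.06 jaws shut, 0.30 the stop, handles fully squeezed, jaws 25 mm apart. At 0.17 the jaws stand 16 mm apart and the handle ends 28 mm over their outer faces; at 0.25, 22 mm and 21 mm.
- jaw_a (a point): Middle of the inner biting edge of the jaw on the clip's +x side, 36 mm below the pin (the lips end 40 mm below it); at the start 15 mm below the box rim.
- jaw_b (a point): The same on the clip's -x side.
- recipe_box: Open-topped wooden box of recipe cards, 110 mm (its x) by 150 mm (its y), 78 mm high, walls 4 mm, 0.6 kg, loose. Origin: centre of the underside. The clip bites its front wall, whose middle lies 53 mm to the box's -x side; the cards with three tabs (up to 88 mm high) stand in the rear half.
- card_stand: Wooden foot 64 mm (its x) by 120 mm (its y), 24 mm high, with one stiff board card standing upright in it, wedged fast: 148 mm wide along y, 2.5 mm thick along x, its top edge 118 mm above the worktop. 0.45 kg, loose. Origin: centre of the underside of the foot.
- card_top (a point): Middle of the card's top edge: x across the card's thickness, y along the edge, z up.
- mug: Cream mug with handle, 78 x 109 x 101 mm, a bystander. Origin: centre of the underside.
- garlic: Garlic bulb, 53 mm, a bystander. Origin: centre of the underside.
- pepper_mill: Turned wooden pepper mill, 58 mm across and 170 mm high, a bystander. Origin: centre of the underside.
There are look-alikes about, which are no part of the job. What is shaped like the recipe_box but green is not meant.

How it is judged (in metres and radians):
On the way, in this order (a step that is already met when the one before it is completed fails the run):
1. the clip is squeezed open while it still sits at the box's rim (value of joint clip_lever_a above 0.08 rad and distance of clip from where it was at the start of the episode below 0.02 m), for 0.1 s.
2. the clip is lifted clear of the box in the fingers (distance of clip from where it was at the start of the episode above 0.04 m and contact force between clip and recipe_box below 0.05 N and contact force between clip and the fingers above 1 N), for 0.2 s.
3. the clip gapes around the card's top edge, held, touching neither card nor stand (value of joint clip_lever_a above 0.17 rad and ((x of jaw_a in the frame of card_top above 0.004 m and x of jaw_b in the frame of card_top below -0.004 m) or (x of jaw_b in the frame of card_top above 0.004 m and x of jaw_a in the frame of card_top below -0.004 m)) and z of jaw_a in the frame of card_top between -0.03 and -0.005 m and z of jaw_b in the frame of card_top between -0.03 and -0.005 m and y of clip in the frame of card_top between -0.03 and 0.03 m and angle between the y axis of clip and the y axis of card_stand, either way round below 0.25 rad and contact force between clip and card_stand below 0.3 N and contact force between clip and the fingers above 3 N), for 0.3 s.
At the end, for the whole second after the job is handed in: Fingers hold the clip still, over 3 N, squeezed to 0.17 rad or more; a jaw on each side of the card, over 4 mm from its mid-plane, 5 to 30 mm below its top; pin within 30 mm of the middle, 0.25 rad of parallel; clip touches card and stand under 0.3 N; stand within 20 mm, box 30 mm, both upright (all of step 3 and linear speed of clip below 0.02 m/s and angle between each of card_stand, recipe_box's own z axis and vertical below 0.05 rad and distance of card_stand from where it was at the start of the episode below 0.02 m and distance of recipe_box from where it was at the start of the episode below 0.03 m); the arm keeps its last pose, push and grip.
It fails at once if the card stand is pushed more than 20 mm or tipped (distance of card_stand from where it was at the start of the episode above 0.02 m or angle between card_stand's own z axis and vertical above 0.2 rad).
It fails at once if the recipe box is pushed more than 30 mm or tipped (distance of recipe_box from where it was at the start of the episode above 0.03 m or angle between recipe_box's own z axis and vertical above 0.2 rad).
It fails at once if mug, garlic or pepper mill is displaced by more than 25 mm (distance of any of mug, garlic, pepper_mill from where it was at the start of the episode above 0.025 m).
It also fails if it takes over 38 s, if anything falls off the work surface, if the arm or the gripper's body presses on something with over 40 N, if the wrist force passes 120 N, or if a joint passes its speed limit or range.

## Working session

There is one attempt and no reset: what is moved stays moved. The work goes in short steps, Python scripts to look and compute and a tool call to move; the robot and the scene stay as the last step left them, time stands still between calls to the robot, and variables do not carry over. Pictures are saved under pics/ and viewed, at most 10 in all, crops included, and the job is handed in when it is done.

Besides the shell and the picture viewer there is one more tool, called after "Request:" as name(argument=value, ...), one argument or row to a line, values as JSON. apply_moves: Moves the arm, as the interface text tells. Its arguments: {"type":"object","properties":{"rows":{"type":"array"},"fingers":{"type":"number"},"grip_force":{"type":"number"}},"required":["rows"]}

```bash
mkdir -p pics; cat > h.py <<'E'
from bench import sense, eyes, job, models
import numpy as np, cv2
from scipy.spatial.transform import Rotation as Ro
def save(n,p): cv2.imwrite(p,cv2.cvtColor(n,cv2.COLOR_RGB2BGR))
def cloud(cam,d,mask):
    c=eyes.get_calibration(cam);K=np.array(c["intrinsics"]);v,u=np.nonzero(mask&(d>0));z=d[v,u]
    P=np.stack([(u-K[0,2])/K[0,0]*z,(v-K[1,2])/K[1,1]*z,z],1)
    return (P-np.array(c["t"]).ravel())@np.array(c["R"])
E
python3 - <<'E'
from h import *
s=sense();print(s)
ims=[]
for c in("side","top"):
    p,d=eyes.snapshot(c);np.save(f"{c}_d.npy",d);save(p,f"pics/{c}0.png")
    for n in("clip","clip_grip","recipe_box","card_stand","card_top","mug","garlic","pepper_mill"):
        r=models.place_of(n,c);print(c,n,[(np.round(x["xyz"]).tolist(),round(x["confidence"],2)) for x in r[:3]])
print(sense()["time"])
E
```

```text
{'time': 0.0, 'joint_pos': array([-7.68006841e+01,  7.51376004e+00,  8.53295633e+01, -9.47593449e-04,
        8.72589842e+01, -4.89241854e+00]), 'qd': array([-0.02665249,  0.13993692,  0.05782157, -0.04314781, -0.11753515,
       -0.05036527]), 'joint_efforts': array([ 4.16757093e-04, -5.69401324e+01, -5.00544763e+01, -5.30919488e-05,
        1.48193497e-02,  7.09561007e-06]), 'tool_pos': array([ 186.20636983, -569.7390511 ,  190.45579714]), 'tcp_rot': array([-1.79897985e+02, -7.78232266e-03,  1.80917736e+01]), 'ft_force': array([1.14954946, 0.30647324, 0.90300864]), 'wrist_torque': array([-0.04924113, -0.02978454,  0.04258655]), 'grip_force': 0.0, 'finger_gap': 85.53746277100115}
side clip [([511.0, -280.0, 99.0], 0.48), ([507.0, -274.0, 62.0], 0.48)]
side clip_grip [([508.0, -276.0, 128.0], 0.49)]
side recipe_box [([549.0, -310.0, -1.0], 0.82), ([442.0, -715.0, -2.0], 0.79)]
side card_stand [([520.0, 21.0, -2.0], 0.85), ([496.0, -487.0, -2.0], 0.46)]
side card_top [([522.0, 20.0, 118.0], 0.93)]
side mug [([496.0, -485.0, -1.0], 0.84)]
side garlic [([473.0, 223.0, 2.0], 0.4)]
side pepper_mill [([686.0, -93.0, 6.0], 0.73), ([523.0, 20.0, 116.0], 0.3)]
top clip [([505.0, -279.0, 101.0], 0.47), ([554.0, -310.0, -4.0], 0.21)]
top clip_grip [([510.0, -280.0, 130.0], 0.47)]
top recipe_box [([553.0, -310.0, -3.0], 0.92), ([442.0, -709.0, 2.0], 0.71)]
top card_stand [([520.0, 19.0, -0.0], 0.6)]
top card_top [([521.0, 20.0, 116.0], 0.65)]
top mug [([505.0, -489.0, -0.0], 0.74)]
top garlic [([473.0, 231.0, 1.0], 0.51)]
top pepper_mill [([686.0, -100.0, -2.0], 0.8)]
0.9
```

View pics/side0.png

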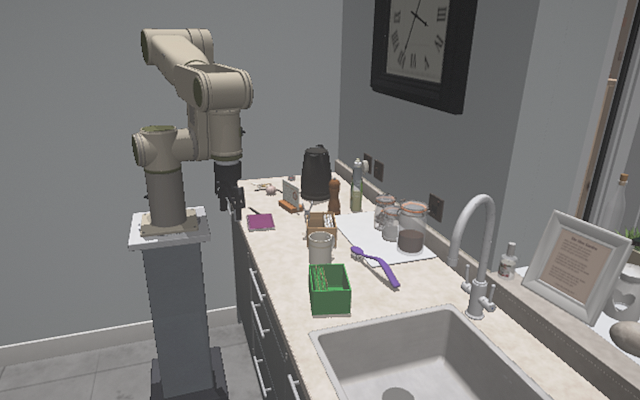

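View pics/top0.png

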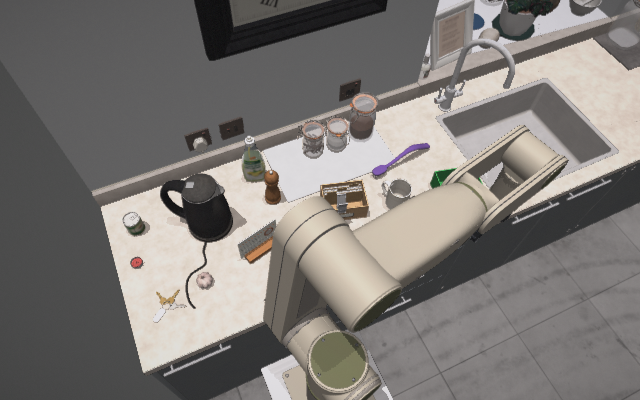

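The side view shows the wooden box at (321,228), mug at (320,248), card stand at (290,195) and the green look-alike at (329,290). In the top view the clip is at (342,205) and the card at (258,238). Next I get the yaws from depth.

```bash
cat > yaw.py <<'E'
from h import *
def ang(P): 
    q=P[:,:2]-np.median(P[:,:2],0); w,v=np.linalg.eigh(np.cov(q.T)); a=np.degrees(np.arctan2(v[1,1],v[0,1]))
    return a%180,np.sqrt(w)
for c in("side","top"):
    d=np.load(f"{c}_d.npy");P=cloud(c,d,np.ones_like(d,bool))
    def near(x,y,r,z0,z1): return P[(np.hypot(P[:,0]-x,P[:,1]-y)<r)&(P[:,2]>z0)&(P[:,2]<z1)]
    A=near(521,20,95,35,125)
    if len(A)>10:print(c,"card",len(A),ang(A),np.median(A,0),A[:,2].max())
    T=near(521,20,95,108,125)
    if len(T)>10:print(c,"cardtop",len(T),ang(T),T.mean(0))
    B=near(552,-310,110,72,82); R=cv2.minAreaRect(B[:,:2].astype(np.float32)); print(c,"box rim",len(B),R)
    C=near(508,-279,45,95,150); print(c,"clip",len(C),np.median(C,0),C.min(0),C.max(0),ang(C))
E
python3 yaw.py
```

```text
side card 285 (np.float64(103.73924896430339), array([ 2.33786032, 42.43070597])) [521.30149107  11.89142266  79.08002761] 120.68623836422844
side cardtop 42 (np.float64(103.91772802678676), array([ 2.34741175, 41.08901402])) [521.00286713  15.56983448 113.92859082]
side box rim 175 ((550.2832641601562, -314.81787109375), (158.49229431152344, 115.98149108886719), 73.89543151855469)
side clip 57 [ 506.32505496 -288.4300242   115.77136206] [ 485.66935504 -302.24709379   95.48582552] [ 529.55674228 -261.57731681  143.91000571] (np.float64(157.36161822441252), array([10.60834259, 12.21645918]))
top card 515 (np.float64(104.22563039364536), array([ 1.61156989, 42.01456275])) [518.02143758  24.91432946  82.30964073] 123.03246845742552
top cardtop 97 (np.float64(104.41308367040672), array([ 1.82147357, 42.7224831 ])) [518.79402851  22.58874127 114.86865955]
top box rim 305 ((549.313232421875, -308.8546142578125), (150.64913940429688, 119.70498657226562), 74.51461029052734)
top clip 141 [ 515.92409983 -276.90571372  121.68792869] [ 484.46351896 -295.32790004   95.60314353] [ 529.37532938 -256.47393677  148.05094365] (np.float64(162.0543273428), array([ 9.01857247, 13.5874762 ]))
```

```bash
cat >> h.py <<'E'
def plan(xyz,yaw,n,rot0=None,pos0=None):
    "rows in tool axes from the measured pose to xyz, tool down at yaw"
    s=sense();p=np.array(s["tool_pos"]) if pos0 is None else np.array(pos0)
    R=Ro.from_euler("xyz",s["tcp_rot"] if rot0 is None else rot0,degrees=True)
    dv=(R.inv()*Ro.from_euler("xyz",[180,0,yaw],degrees=True)).as_rotvec()
    st=(np.array(xyz)-p)/n
    for i in range(n):
        Ri=R*Ro.from_rotvec(dv*i/n)
        print(np.round(Ri.inv().apply(st),1).tolist(),np.round(dv/n,4).tolist())
E
python3 -c "
from h import *
plan([505,-282,215],74,10)"
```

```text
[39.2, -17.5, -2.4] [-0.0, 0.0, -0.0976]
[40.8, -13.6, -2.4] [-0.0, 0.0, -0.0976]
[41.9, -9.6, -2.4] [-0.0, 0.0, -0.0976]
[42.6, -5.4, -2.4] [-0.0, 0.0, -0.0976]
[43.0, -1.3, -2.4] [-0.0, 0.0, -0.0976]
[42.9, 2.9, -2.4] [-0.0, 0.0, -0.0976]
[42.4, 7.1, -2.4] [-0.0, 0.0, -0.0976]
[41.5, 11.2, -2.4] [-0.0, 0.0, -0.0976]
[40.2, 15.2, -2.4] [-0.0, 0.0, -0.0976]
[38.5, 19.0, -2.4] [-0.0, 0.0, -0.0976]
```

Request:
apply_moves(
  rows=[
    [39.2, -17.5, -3, 0, 0, -0.0976],
    [40.8, -13.6, -3, 0, 0, -0.0976],
    [41.9, -9.6, -3, 0, 0, -0.0976],
    [42.6, -5.4, -3, 0, 0, -0.0976],
    [43, -1.3, -3, 0, 0, -0.0976],
  ],
  fingers=62,
  grip_force=40,
)

```text
time: 1.52
tool_pos: [346.6, -425.1, 206.7]
tcp_rot: [180.0, 0.0, 46.2]
ft_force: [1.8, 0.6, 1.0]
finger_gap: 62.5
grip_force: 0.0
```

Request:
apply_moves(
  rows=[
    [42.9, 2.9, -2, 0, 0, -0.0976],
    [42.4, 7.1, -2, 0, 0, -0.0976],
    [41.5, 11.2, -2, 0, 0, -0.0976],
    [40.2, 15.2, -2, 0, 0, -0.0976],
    [38.5, 19, -2, 0, 0, -0.0976],
  ],
)

```text
time: 2.15
tool_pos: [506.0, -280.9, 216.7]
tcp_rot: [180.0, 0.0, 74.2]
ft_force: [-0.4, -1.1, -0.6]
finger_gap: 61.9
grip_force: 0.0
```

```bash
python3 - <<'E'
from h import *
s=sense();print(s["time"],s["tool_pos"],s["tcp_rot"],s["finger_gap"])
c=eyes.get_calibration("wrist");print(c)
p,d=eyes.snapshot("wrist");save(p,"pics/w1.png");np.save("w1_d.npy",d)
for n in("clip","clip_grip","recipe_box"):
    r=models.place_of(n,"wrist");print(n,[(np.round(x["xyz"],1).tolist(),round(x["confidence"],2)) for x in r[:3]])
E
```

```text
2.15 [ 505.98069146 -280.89795467  216.71477715] [1.79981046e+02 8.29935882e-03 7.41970696e+01] 61.887335402907986
{'intrinsics': array([[309.70691629,   0.        , 318.97542656],
       [  0.        , 309.70691629, 198.33464313],
       [  0.        ,   0.        ,   1.        ]]), 'mount': array([[ 1.96891979e-04, -9.47834514e-01, -3.18762757e-01,
         8.22354806e+01],
       [ 9.99999944e-01,  2.73322147e-04, -1.95042222e-04,
         1.07336629e+00],
       [ 2.71992671e-04, -3.18762701e-01,  9.47834514e-01,
        -1.82833505e+02],
       [ 0.00000000e+00,  0.00000000e+00,  0.00000000e+00,
         1.00000000e+00]])}
clip [([508.2, -277.3, 94.3], 0.61)]
clip_grip [([513.1, -274.0, 130.8], 0.61)]
recipe_box [([550.2, -313.4, 2.0], 0.65)]
```

View pics/w1.png

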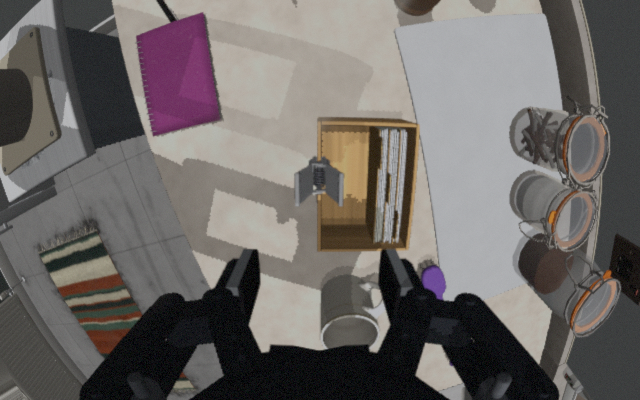

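The wrist view shows the clip at (320,182), spring in the middle and handles spanning columns 296–344. The box edges run parallel to the image axes, so the yaw is right. I'll locate the clip from the wrist depth.

```bash
cat >> h.py <<'E'
def wcloud(d,s,mask):
    "wrist points in the tool frame and in world"
    c=eyes.get_calibration("wrist");K=c["intrinsics"];v,u=np.nonzero(mask&(d>0));z=d[v,u]
    a=(u-K[0,2])/K[0,0];b=(v-K[1,2])/K[0,0];r=np.hypot(a,b)+1e-9;t=np.tan(r)/r
    P=np.stack([a*t*z,b*t*z,z],1);M=c["mount"];T=P@M[:3,:3].T+M[:3,3]
    return T,Ro.from_euler("xyz",s["tcp_rot"],degrees=True).apply(T)+s["tool_pos"]
E
python3 - <<'E'
from h import *
s=sense();d=np.load("w1_d.npy");m=np.zeros(d.shape,bool);m[150:215,285:355]=1
T,W=wcloud(d,s,m);k=W[:,2]>92;T=T[k];W=W[k]
print(len(T),T.min(0),T.max(0),np.median(T,0),W.max(0))
for lo,hi in((95,110),(110,125),(125,135),(135,150)):
    q=T[(W[:,2]>lo)&(W[:,2]<hi)]; print(lo,len(q),q.min(0),q.max(0),q.mean(0))
m[:]=0;m[110:260,305:425]=1
T,W=wcloud(d,s,m);k=(W[:,2]>72)&(W[:,2]<82);B=T[k]
print("rim z",np.median(W[k][:,2]),cv2.minAreaRect(B[:,:2].astype(np.float32)))
f=B[B[:,1]<np.percentile(B[:,1],3)+6]; print("front wall tool y",np.median(f[:,1]),f[:,1].min())
E
```

```text
1475 [-11.94631797 -20.65035337  72.46417184] [ 20.80689419  22.3948821  122.99547488] [ 4.5765466   1.02907315 95.14754483] [ 531.10803046 -258.06337532  143.92967395]
95 445 [-11.94631797  -8.55289628 106.40468563] [ 20.80689419  10.61774482 121.38082555] [  4.54111224   0.59326732 113.3798553 ]
110 358 [-11.85303167 -14.44529957  91.39630777] [ 18.92213852  15.59281209 106.38910767] [ 4.37911366  0.93752795 98.93581147]
125 296 [-11.38874504 -17.51169683  81.40184304] [18.67758707 18.67825009 91.31837406] [ 4.37431694  0.3960364  86.47180493]
135 372 [-11.01296151 -20.65035337  72.46417184] [18.97657866 22.3948821  81.35301293] [ 4.33483446  1.17104402 75.01689379]
rim z 77.31601259966664 ((-16.767711639404297, 50.905845642089844), (116.28838348388672, 150.54847717285156), 89.82853698730469)
front wall tool y -0.02038249470430653 -7.338304630166675
```

Request:
apply_moves(
  rows=[
    [2, 0.5, 25, 0, 0, 0],
    [2, 0.5, 25, 0, 0, 0],
    [0, 0, 22, 0, 0, 0],
    [0, 0, 20, 0, 0, 0],
    [0, 0, 16, 0, 0, 0],
  ],
  fingers=60,
)

```text
time: 2.98
tool_pos: [506.4, -278.9, 107.4]
tcp_rot: [-180.0, 0.0, 73.9]
ft_force: [0.2, 0.2, -0.8]
finger_gap: 60.5
grip_force: 0.0
```

Request:
apply_moves(
  rows=[
    [0, 0, 0, 0, 0, 0],
    [0, 0, 0, 0, 0, 0],
    [0, 0, 0, 0, 0, 0],
    [0, 0, 0, 0, 0, 0],
    [0, 0, 0, 0, 0, 0],
  ],
  fingers=30,
  grip_force=45,
)

```text
time: 3.6
tool_pos: [507.3, -278.4, 108.9]
tcp_rot: [180.0, 0.0, 74.0]
ft_force: [0.3, 0.7, -0.6]
finger_gap: 30.1
grip_force: 0.0
```

```bash
python3 - <<'E'
from h import *
s=sense();print(s["tool_pos"],s["finger_gap"],s["grip_force"])
p,d=eyes.snapshot("wrist");save(cv2.resize(p[140:400,160:480],None,fx=2,fy=2),"pics/w2.png");np.save("w2_d.npy",d)
m=np.zeros(d.shape,bool);m[200:390,270:370]=1
T,W=wcloud(d,s,m);k=(W[:,2]>92)&(W[:,2]<160)
for lo in range(95,150,10):
    q=T[(W[:,2]>lo)&(W[:,2]<lo+10)]
    if len(q):print(lo,len(q),q.min(0),q.max(0))
E
```

```text
[ 507.29039139 -278.44948986  108.88390192] 30.066933043905372 0.0
95 845 [-14.90672836  -9.02840009   3.88332141] [17.06430591  9.79693818 13.66722914]
105 542 [-13.6697421  -11.15050588  -6.12265208] [16.39811745 11.46344567  3.84125729]
115 600 [-14.2016164  -14.69900561 -16.10377542] [16.27353644 15.5709201  -6.15325465]
125 648 [-14.85676952 -17.24970423 -26.09279161] [ 16.07840011  18.74681185 -16.13004749]
135 422 [-12.54829012 -20.95595002 -35.26240448] [ 16.45272977  21.70783949 -26.1290169 ]
145 123 [ -9.32277755 -20.53336742 -46.07418671] [ 11.657399    22.73305951 -40.46588568]
```

View pics/w2.png

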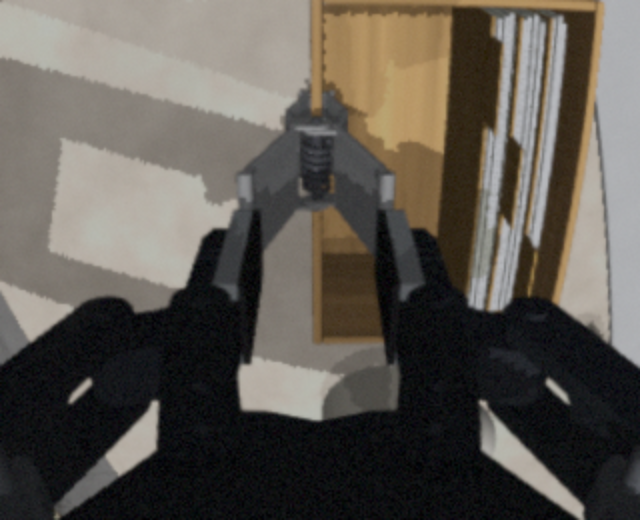

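The picture shows the fingers either side of the clip's handles, with the clip centred at (316,165) in the crop and nothing touching yet. I'll squeeze.

Request:
apply_moves(
  rows=[
    [0, 0, 0, 0, 0, 0],
    [0, 0, 0, 0, 0, 0],
    [0, 0, 0, 0, 0, 0],
    [0, 0, 0, 0, 0, 0],
    [0, 0, 0, 0, 0, 0],
  ],
  fingers=12,
  grip_force=45,
)

```text
time: 4.28
tool_pos: [507.0, -278.4, 108.5]
tcp_rot: [-180.0, -0.0, 74.0]
ft_force: [-0.3, 0.1, -0.8]
finger_gap: 11.9
grip_force: 0.0
```

```bash
python3 - <<'E'
from h import *
s=sense();print(s["tool_pos"],s["finger_gap"],s["grip_force"],s["ft_force"])
p,d=eyes.snapshot("wrist");save(cv2.resize(p[140:400,160:480],None,fx=2,fy=2),"pics/w3.png")
m=np.zeros(d.shape,bool);m[200:390,270:370]=1
T,W=wcloud(d,s,m)
for lo in range(85,150,10):
    q=T[(W[:,2]>lo)&(W[:,2]<lo+10)&(abs(T[:,1])<24)]
    if len(q):print(lo,len(q),q.min(0),q.max(0))
E
```

```text
[ 507.04676628 -278.37476582  108.48036782] 11.88950884507445 0.0 [-0.27545376  0.0511103  -0.76476837]
85 23 [-12.57423426 -10.91004753  13.80944259] [14.25484516 10.70293563 22.21668135]
95 831 [-15.01029511  -8.24524751   3.48072577] [17.26351075  9.72826399 13.04016349]
105 517 [-13.56268212 -11.78373666  -6.45843376] [16.27128939 11.45659754  3.4631953 ]
115 461 [ -7.69773274 -14.01239252 -16.44654593] [16.58572452 15.6494677  -6.5194241 ]
125 492 [ -5.35630969 -18.26916588 -26.51222991] [ 16.54263777  18.69806446 -16.53482379]
135 569 [ -3.42711288 -21.03103287 -35.49114062] [ 16.3714308   22.03550391 -26.5377582 ]
145 113 [-10.52112748 -11.44814311 -46.29975741] [ 11.9272097   13.59299903 -39.44075006]
```

View pics/w3.png

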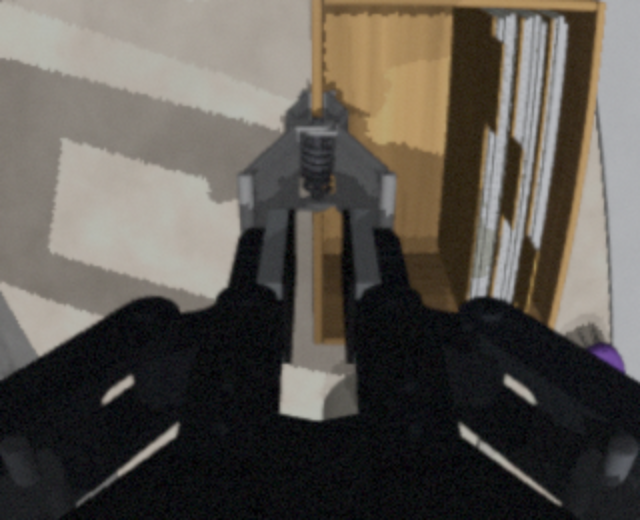

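The fingers have closed beside the clip without touching it. In the crop the pads lie at rows 210–290 and the clip at rows 90–210. I'll check where the pads really are from depth.

```bash
python3 - <<'E'
from h import *
s=sense();p,d=eyes.snapshot("wrist")
def at(px,d):
    for u,v in px:
        m=np.zeros(d.shape,bool);m[v-1:v+2,u-1:u+2]=1;T,_=wcloud(d,s,m)
        print((u,v),d[v,u],np.round(np.median(T,0),1))
# full px = 160+u/2, 140+v/2
at([(160+u//2,140+v//2) for u,v in((270,220),(270,280),(362,220),(362,280),(250,245),(385,245),(240,300))],d)
print("clip");at([(160+u//2,140+v//2) for u,v in((246,185),(388,185),(318,130),(318,180),(270,180),(370,180),(318,200))],d)
print("w1 open");d=np.load("w1_d.npy");at([(247,262),(392,262),(405,290),(320,160),(320,182)],d)
print("w2");d=np.load("w2_d.npy");at([(160+u//2,140+v//2) for u,v in((237,230),(237,280),(395,230),(400,280),(246,185))],d)
E
```

```text
(295, 250) 147.95264 [ 11.2 -10.5 -50.6]
(295, 280) 123.69578 [ 11.3  -8.8 -76.3]
(341, 250) 148.54292 [ 11.2  11.7 -50.2]
(341, 280) 123.45508 [ 11.2  10.  -76.6]
(285, 262) 145.00508 [  7.3 -15.1 -55.1]
(352, 262) 144.91026 [  7.3  16.8 -55.1]
(280, 290) 113.07482 [ 13.5 -13.6 -87.1]
clip
(283, 232) 161.98247 [ 13.4 -18.  -34.1]
(354, 232) 162.9989 [ 13.4  19.6 -33.9]
(319, 205) 200.2746 [14.7  1.1  4.2]
(319, 230) 204.85724 [-3.4  1.1  4.9]
(295, 230) 182.59937 [  6.3 -13.2 -16. ]
(345, 230) 174.68645 [  9.4  15.9 -21.9]
(319, 240) 210.55075 [-11.2   1.1   6.9]
w1 open
(247, 262) 135.68118 [ 11.7 -31.4 -63.6]
(392, 262) 136.33897 [ 11.3  34.3 -62.8]
(405, 290) 117.66183 [  9.7  35.6 -83.1]
(320, 160) 325.14078 [ 16.9   2.1 138.2]
(320, 182) 309.17773 [ -0.8   2.  113.1]
w2
(278, 255) 143.75877 [ 11.2 -18.3 -55.8]
(278, 280) 122.88269 [ 11.9 -15.7 -77.2]
(357, 255) 142.97604 [ 11.5  18.9 -55.8]
(360, 280) 122.217026 [ 11.4  17.8 -77. ]
(283, 232) 163.63187 [ 12.9 -18.1 -33.3]
```

The visible fingertips end about 46 mm short of the nominal TCP, so they closed above the clip: tip at about z 155, clip top at 144. I'll open, go down about 46 mm more and squeeze again.

Request:
apply_moves(
  rows=[
    [0, 0, 0, 0, 0, 0],
    [0, 0, 0, 0, 0, 0],
    [0, 0, 0, 0, 0, 0],
    [0.5, 0.5, 0, 0, 0, 0],
    [0.5, 0.5, 0, 0, 0, 0],
  ],
  fingers=62,
)

```text
time: 5.0
tool_pos: [508.3, -277.7, 108.5]
tcp_rot: [-180.0, -0.0, 74.0]
ft_force: [0.6, 0.4, -0.3]
finger_gap: 62.1
grip_force: 0.0
```

Request:
apply_moves(
  rows=[
    [0, 0, 12, 0, 0, 0],
    [0, 0, 12, 0, 0, 0],
    [0, 0, 12, 0, 0, 0],
    [0, 0, 6, 0, 0, 0],
    [0, 0, 4, 0, 0, 0],
  ],
)

```text
time: 5.62
tool_pos: [508.1, -277.6, 61.8]
tcp_rot: [-180.0, -0.0, 74.0]
ft_force: [0.0, -0.1, 0.7]
finger_gap: 61.9
grip_force: 0.0
```

```bash
python3 - <<'E'
from h import *
s=sense();print(s["time"],s["tool_pos"],s["finger_gap"],s["grip_force"],s["ft_force"])
p,d=eyes.snapshot("wrist");save(cv2.resize(p[140:400,160:480],None,fx=2,fy=2),"pics/w4.png")
m=np.zeros(d.shape,bool);m[180:400,230:410]=1
T,W=wcloud(d,s,m)
for a,b in((-60,-24),(24,60)):
    q=T[(T[:,1]>a)&(T[:,1]<b)&(T[:,0]>9)&(T[:,0]<14)&(T[:,2]<-35)]
    print(len(q),np.percentile(q[:,2],[90,98,100]),np.median(q[:,1]))
E
```

```text
5.625 [ 508.08545151 -277.57212222   61.84569661] 61.91403419307984 0.0 [ 0.04491438 -0.13299652  0.66713858]
862 [-55.17950551 -49.96759895 -47.67476935] -31.86147056460749
915 [-55.6680718  -50.82377047 -47.94614997] 33.87338489934321
```

View pics/w4.png

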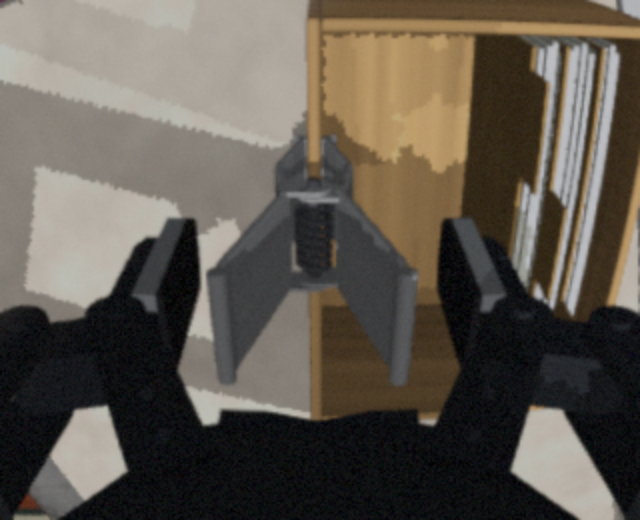

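The pads now straddle the handles: inner faces at crop columns 198 and 441, handle edges at 213 and 413. The clip is about 1.5 mm to the −y side, so I correct that and squeeze.

Request:
apply_moves(
  rows=[
    [0, -0.8, -2, 0, 0, 0],
    [0, -0.7, 0, 0, 0, 0],
    [0, 0, 0, 0, 0, 0],
    [0, 0, 0, 0, 0, 0],
    [0, 0, 0, 0, 0, 0],
  ],
  fingers=30,
  grip_force=45,
)

```text
time: 6.3
tool_pos: [506.8, -277.2, 64.5]
tcp_rot: [-180.0, -0.0, 74.0]
ft_force: [0.7, -1.0, -0.8]
finger_gap: 30.2
grip_force: 6.8
```

Request:
apply_moves(
  rows=[
    [0, 0, 0, 0, 0, 0],
    [0, 0, 0, 0, 0, 0],
    [0, 0, 0, 0, 0, 0],
    [0, 0, 0, 0, 0, 0],
    [0, 0, 0, 0, 0, 0],
  ],
  fingers=10,
)

```text
time: 6.92
tool_pos: [506.9, -277.3, 64.5]
tcp_rot: [180.0, -0.0, 74.0]
ft_force: [-0.4, -0.1, -1.5]
finger_gap: 13.8
grip_force: 48.2
```

```bash
python3 - <<'E'
from h import *
s=sense();print(s["time"],s["tool_pos"],s["finger_gap"],s["grip_force"],s["ft_force"],s["wrist_torque"])
p,d=eyes.snapshot("wrist");save(cv2.resize(p[140:400,160:480],None,fx=2,fy=2),"pics/w5.png");np.save("w5_d.npy",d)
E
```

```text
6.925 [ 506.86509999 -277.25633993   64.48862879] 13.828441147298271 48.22959755896591 [-0.36438335 -0.13329587 -1.51569775] [0.00698106 0.01406032 0.01353197]
```

View pics/w5.png

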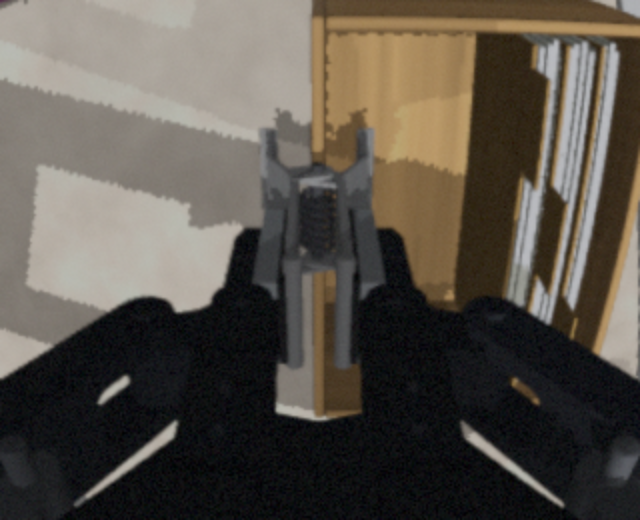

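The clip is squeezed to its stop with the jaws parted (crop rows 130–200, columns 262–372), grip 48 N at a 13.8 mm gap. Now I lift.

Request:
apply_moves(
  rows=[
    [0, 0, 6, 0, 0, 0],
    [0, 0, -18, 0, 0, 0],
    [0, 0, -26, 0, 0, 0],
    [0, 0, -34, 0, 0, 0],
    [0, 0, -36, 0, 0, 0],
  ],
)

```text
time: 7.6
tool_pos: [506.8, -277.2, 174.7]
tcp_rot: [180.0, 0.0, 74.0]
ft_force: [0.7, 0.7, -0.3]
finger_gap: 14.0
grip_force: 48.2
```

```bash
python3 -c "
from h import *
s=sense();print(s['time'],s['tool_pos'],s['finger_gap'],s['grip_force'],s['ft_force'])
plan([521,20,178],104,10)"
```

```text
7.6 [ 506.84508925 -277.23867339  174.70653637] 14.024021972639572 48.24090598267503 [ 0.68788587  0.73215554 -0.33016675]
[29.0, -6.8, -0.3] [0.0, 0.0, -0.0523]
[29.3, -5.3, -0.3] [0.0, 0.0, -0.0523]
[29.5, -3.8, -0.3] [0.0, 0.0, -0.0523]
[29.7, -2.2, -0.3] [0.0, 0.0, -0.0523]
[29.8, -0.7, -0.3] [0.0, 0.0, -0.0523]
[29.7, 0.9, -0.3] [0.0, 0.0, -0.0523]
[29.7, 2.5, -0.3] [0.0, 0.0, -0.0523]
[29.5, 4.0, -0.3] [0.0, 0.0, -0.0523]
[29.2, 5.5, -0.3] [0.0, 0.0, -0.0523]
[28.9, 7.1, -0.3] [0.0, 0.0, -0.0523]
```

Request:
apply_moves(
  rows=[
    [18, -4.5, 0, 0, 0, -0.03],
    [29, -6, 0, 0, 0, -0.0523],
    [29.5, -4.5, 0, 0, 0, -0.0523],
    [29.6, -3, 0, 0, 0, -0.0523],
    [29.8, -1.5, 0, 0, 0, -0.0523],
  ],
)

```text
time: 8.22
tool_pos: [512.2, -138.0, 172.1]
tcp_rot: [-180.0, -0.0, 87.9]
ft_force: [1.2, -0.0, -1.1]
finger_gap: 14.0
grip_force: 48.3
```

Request:
apply_moves(
  rows=[
    [29.8, 0, 0, 0, 0, -0.0523],
    [29.7, 1.5, 0, 0, 0, -0.0523],
    [29.6, 3, 0, 0, 0, -0.0523],
    [29.4, 5, 0, 0, 0, -0.0523],
    [20, 4.5, 0, 0, 0, -0.0523],
  ],
)

```text
time: 8.85
tool_pos: [518.0, 1.6, 172.2]
tcp_rot: [-180.0, -0.0, 102.9]
ft_force: [-0.3, 0.1, -0.9]
finger_gap: 13.7
grip_force: 48.3
```

```bash
python3 -c "
from h import *
s=sense();print(s['time'],s['tool_pos'],s['tcp_rot'],s['finger_gap'],s['grip_force'],s['ft_force'])
plan([521,20,178],104,3)"
```

```text
8.85 [517.95193385   1.63534072 172.17079419] [-1.79958036e+02 -3.59602727e-02  1.02904573e+02] 13.712386593474152 48.26838013599627 [-0.28289884  0.12291081 -0.89112628]
[5.7, 2.4, -1.9] [-0.0002, -0.0002, -0.0064]
[5.7, 2.4, -1.9] [-0.0002, -0.0002, -0.0064]
[5.7, 2.4, -1.9] [-0.0002, -0.0002, -0.0064]
```

Request:
apply_moves(
  rows=[
    [5.7, 2.4, 0, 0, 0, -0.0064],
    [5.7, 2.4, 0, 0, 0, -0.0064],
    [5.7, 2.4, 0, 0, 0, -0.0064],
    [0, 0, 0, 0, 0, 0],
    [0, 0, 0, 0, 0, 0],
  ],
)

```text
time: 9.48
tool_pos: [521.8, 17.6, 172.5]
tcp_rot: [-180.0, 0.0, 103.8]
ft_force: [-0.5, -0.4, -1.0]
finger_gap: 13.8
grip_force: 48.3
```

```bash
python3 - <<'E'
from h import *
s=sense();print(s["time"],s["tool_pos"],s["tcp_rot"],s["finger_gap"],s["grip_force"])
p,d=eyes.snapshot("wrist");save(cv2.resize(p[100:400,120:520],None,fx=2,fy=2),"pics/w6.png");np.save("w6_d.npy",d)
for n in("card_top","jaw_a"):
    r=models.place_of(n,"wrist");print(n,[(np.round(x["xyz"],1).tolist(),round(x["confidence"],2)) for x in r[:3]])
T,W=wcloud(d,s,np.ones(d.shape,bool))
k=(np.hypot(W[:,0]-521,W[:,1]-20)<85)&(W[:,2]>108)&(W[:,2]<123)
A=T[k];print("card",len(A),A.min(0),A.max(0),W[k].mean(0),W[k][:,2].max())
if len(A):
    f=np.polyfit(A[:,0],A[:,1],1);print("line y=a x+b",f,"ang",np.degrees(np.arctan(f[0])))
    for lo in range(-80,90,20):
        q=A[(A[:,0]>lo)&(A[:,0]<lo+20)]
        if len(q):print(lo,len(q),q[:,1].mean(),q[:,1].min(),q[:,1].max())
J=T[(abs(T[:,0])<25)&(abs(T[:,1])<22)&(T[:,2]>-45)&(T[:,2]<20)]
for lo in range(-45,20,8):
    q=J[(J[:,2]>lo)&(J[:,2]<lo+8)]
    if len(q):print("clip z",lo,len(q),q.min(0)[:2],q.max(0)[:2])
E
```

```text
9.475 [521.83729231  17.5630198  172.45336551] [-1.79991531e+02  7.67285225e-03  1.03765461e+02] 13.828431183848346 48.26820143032819
card_top [([514.9, 22.5, 116.8], 0.97)]
jaw_a [([538.1, 16.4, 164.4], 0.64), ([507.5, 12.1, 166.9], 0.57)]
card 297 [-17.33734634  -1.41885802  51.590041  ] [75.49469988  0.25562055 64.0297971 ] [514.53253188  44.8200761  118.2193818 ] 120.85685783388118
line y=a x+b [-0.00553453 -0.44499278] ang -0.3171017736346601
-20 49 -0.409823977935042 -1.4188580204730568 0.23155575202685608
0 71 -0.5632249486440161 -1.400409571461339 0.247471675143624
20 75 -0.5325351909335317 -1.336881029700339 0.25562055127479044
40 60 -0.7007956342033016 -1.2981175119242634 0.2546947335919033
60 42 -0.8688264261285092 -1.2673990650794162 -0.4769438930737693
clip z -45 117 [ -3.26107203 -10.39248285] [14.80283611 14.16256645]
clip z -37 810 [-15.66259969  -8.77973143] [16.55096308  9.98436349]
clip z -29 582 [-13.91533604 -12.87572058] [16.33480793 14.7427362 ]
clip z -21 176 [ -2.55033157 -14.29831685] [14.95921622 15.85447573]
clip z -13 41 [ 13.54585348 -14.40656364] [14.88862465 15.80429419]
clip z -5 50 [  7.7470634  -14.80665959] [14.90142385 16.2953317 ]
clip z 3 259 [-15.26503474 -18.76039339] [14.73035745 19.21092724]
```

View pics/w6.png

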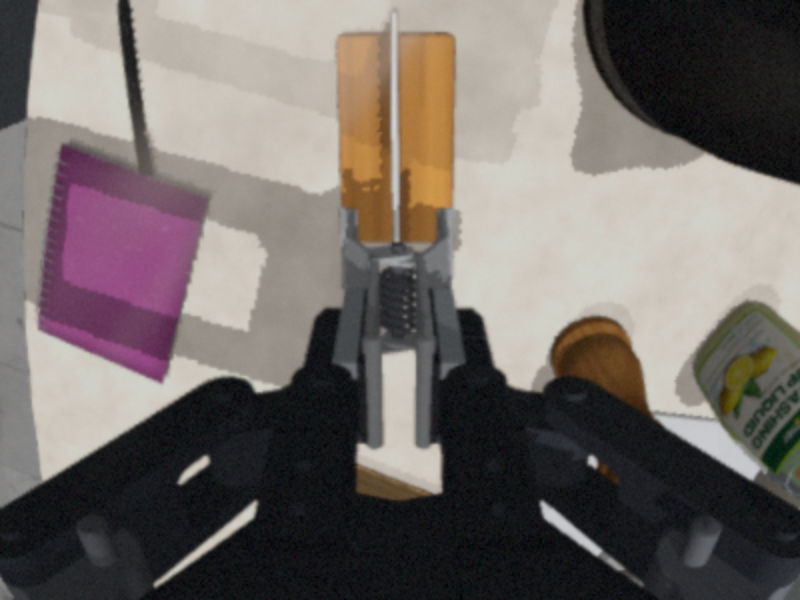

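The card is seen edge-on at crop column 395, running straight between the open jaws (columns 343 and 452) and parallel to the tool. I shift 1 mm in −y and go down 72 mm.

Request:
apply_moves(
  rows=[
    [0.5, -0.5, 12, 0, 0, 0],
    [0.5, -0.5, 16, 0, 0, 0],
    [0, 0, 12, 0, 0, 0],
    [0, 0, 8, 0, 0, 0],
    [0, 0, 7, 0, 0, 0],
  ],
)

```text
time: 10.25
tool_pos: [520.5, 18.7, 116.8]
tcp_rot: [-180.0, -0.0, 103.8]
ft_force: [-0.0, -0.5, -0.7]
finger_gap: 13.8
grip_force: 48.3
```

Request:
apply_moves(
  rows=[
    [0, 0, 6, 0, 0, 0],
    [0, 0, 5, 0, 0, 0],
    [0, 0, 4, 0, 0, 0],
    [0, 0, 2, 0, 0, 0],
    [0, 0, 0, 0, 0, 0],
  ],
)

```text
time: 10.88
tool_pos: [520.6, 18.7, 100.4]
tcp_rot: [-180.0, -0.0, 103.8]
ft_force: [-0.1, -0.5, 0.1]
finger_gap: 14.1
grip_force: 48.3
```

Request:
apply_moves(
  rows=[
    [0, 0, 0, 0, 0, 0],
    [0, 0, 0, 0, 0, 0],
    [0, 0, 0, 0, 0, 0],
    [0, 0, 0, 0, 0, 0],
    [0, 0, 0, 0, 0, 0],
  ],
)

```text
time: 11.5
tool_pos: [520.6, 18.7, 100.5]
tcp_rot: [-180.0, -0.0, 103.8]
ft_force: [0.9, -0.9, -1.2]
finger_gap: 13.8
grip_force: 48.3
```

```bash
python3 - <<'E'
from h import *
s=sense();print(s["time"],s["tool_pos"],s["tcp_rot"],s["finger_gap"],s["grip_force"],s["ft_force"],s["wrist_torque"])
p,d=eyes.snapshot("wrist");save(cv2.resize(p[100:400,120:520],None,fx=2,fy=2),"pics/w7.png")
for n in("card_top","jaw_a","clip","card_stand"):
    r=models.place_of(n,"wrist");print(n,[(np.round(x["xyz"],1).tolist(),round(x["confidence"],2)) for x in r[:3]])
T,W=wcloud(d,s,np.ones(d.shape,bool))
k=(T[:,0]>20)&(T[:,0]<85)&(abs(T[:,1])<8)&(W[:,2]>108)&(W[:,2]<125)
A=T[k];print("card",len(A),A.min(0),A.max(0),A.mean(0),np.median(W[k][:,2]))
J=T[(abs(T[:,0])<18)&(abs(T[:,1])<22)&(T[:,2]>-45)&(T[:,2]<10)]
for lo in range(-45,10,8):
    q=J[(J[:,2]>lo)&(J[:,2]<lo+8)]
    if len(q):print("clip z",lo,len(q),q.min(0)[:2],q.max(0)[:2])
E
```

```text
11.5 [520.60507278  18.70965456 100.49155714] [-1.79998023e+02 -1.11201704e-03  1.03803453e+02] 13.842021942166301 48.26832225895487 [ 0.9185819  -0.91382532 -1.24476552] [ 0.00048522  0.03363601 -0.01044296]
card_top [([515.6, 22.1, 117.1], 0.56)]
jaw_a [([535.6, 22.2, 89.7], 0.97), ([509.1, 15.4, 92.9], 0.8)]
clip [([518.9, 17.8, 124.7], 0.83)]
card_stand [([522.9, 22.0, 3.4], 0.95), ([522.6, 15.6, 124.5], 0.64)]
card 438 [ 20.05659288  -0.6177272  -19.90529082] [ 74.65620001   1.65904426 -15.36861866] [ 45.85561036   0.44957857 -17.85312924] 118.33425230737697
clip z -45 116 [ -3.99648851 -11.89393967] [14.9146036  13.11138955]
clip z -37 821 [-15.69032939  -8.749886  ] [16.58305489  9.73448622]
clip z -29 565 [-14.1745141  -12.79762356] [16.69095313 14.69987984]
clip z -21 224 [ -2.28102813 -14.38262387] [17.98783011 15.80727345]
clip z -13 42 [ 13.32103872 -14.47923704] [14.64090994 15.80171457]
clip z -5 52 [  4.13483501 -14.84704488] [14.79891868 16.30949222]
clip z 3 258 [-15.59110437 -18.7810118 ] [14.66444605 19.18347733]
```

View pics/w7.png

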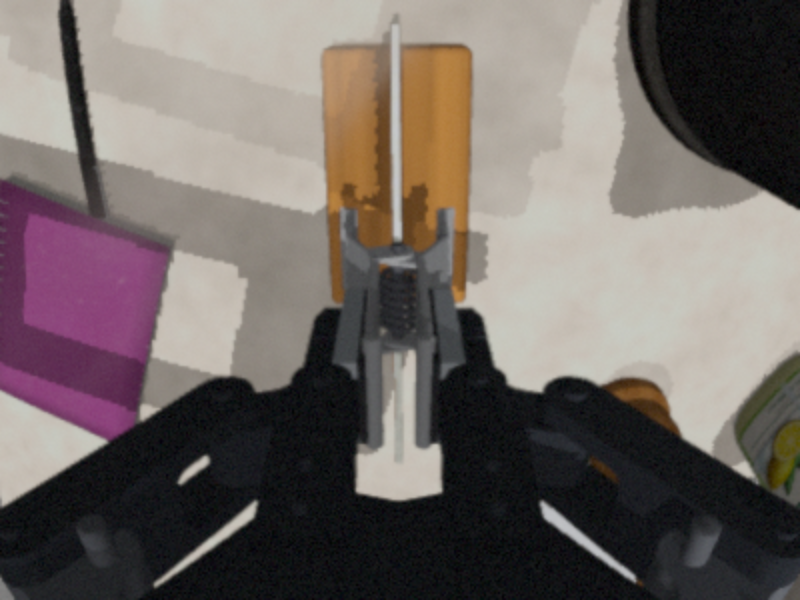

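The card lies midway between the jaws (card column 396, jaws 348 and 446). I check jaw height with the handle ends and lip tips.

```bash
python3 - <<'E'
from h import *
s=sense();p,d=eyes.snapshot("wrist")
T,W=wcloud(d,s,np.ones(d.shape,bool))
k=(abs(T[:,0])<20)&(abs(T[:,1])<9)&(W[:,2]>150)&(W[:,2]<200)
print("handle top z pct",np.percentile(W[k][:,2],[50,90,98]))
k=(abs(T[:,0])<20)&(abs(T[:,1])>8)&(abs(T[:,1])<22)&(W[:,2]>75)&(W[:,2]<112)
q=W[k][:,2];print("jaw pts",len(q),np.percentile(q,[1,5,25,50]),np.histogram(q,bins=range(75,115,3)))
r=models.place_of("clip","side"),
p,d=eyes.snapshot("side")
for n in("clip","clip_grip","jaw_a","recipe_box","card_stand"):
    r=models.place_of(n,"side");print(n,[(np.round(x["xyz"],1).tolist(),round(x["confidence"],2)) for x in r[:3]])
E
```

```text
handle top z pct [175.04521619 186.31991898 195.45593781]
jaw pts 343 [92.49747765 92.9397666  93.67660212 94.51976318] (array([  0,   0,   0,   0,   0,  19, 218,  28,  25,  19,   9,  16,   9]), array([ 75,  78,  81,  84,  87,  90,  93,  96,  99, 102, 105, 108, 111,
       114]))
clip [([523.5, 16.5, 126.7], 0.42)]
clip_grip [([519.5, 19.7, 156.2], 0.51)]
jaw_a [([510.1, 14.0, 93.2], 0.63), ([535.0, 14.8, 93.0], 0.44)]
recipe_box [([551.8, -315.0, -1.0], 0.67), ([440.2, -712.5, -1.7], 0.57)]
card_stand [([521.4, 18.4, -0.4], 0.92)]
```

Jaws measure about 23–25 mm below the card's top, inside the band. I raise them 6 mm to centre them, then hold still.

Request:
apply_moves(
  rows=[
    [0, 0, -2, 0, 0, 0],
    [0, 0, -2, 0, 0, 0],
    [0, 0, -2, 0, 0, 0],
    [0, 0, 0, 0, 0, 0],
    [0, 0, 0, 0, 0, 0],
  ],
)

```text
time: 12.78
tool_pos: [520.6, 18.7, 106.5]
tcp_rot: [180.0, 0.0, 103.8]
ft_force: [0.2, -0.4, -1.7]
finger_gap: 13.8
grip_force: 48.3
```

Request:
apply_moves(
  rows=[
    [0, 0, 0, 0, 0, 0],
    [0, 0, 0, 0, 0, 0],
    [0, 0, 0, 0, 0, 0],
    [0, 0, 0, 0, 0, 0],
    [0, 0, 0, 0, 0, 0],
  ],
)

```text
time: 13.4
tool_pos: [520.7, 18.7, 106.5]
tcp_rot: [180.0, 0.0, 103.8]
ft_force: [0.1, -0.1, -0.6]
finger_gap: 13.6
grip_force: 48.3
```

```bash
python3 -c "
from h import *
s=sense();print(s['time'],s['tool_pos'],s['finger_gap'],s['grip_force'],s['ft_force'])
print(job.hand_in())"
```

```text
13.4 [520.65323211  18.69295952 106.48994822] 13.550083005609023 48.26864479808137 [ 0.14908372 -0.10099823 -0.64063024]
the job is handed in; nothing more can be done
None
```

I handed the job in at 13.4 s with the clip held still and squeezed wide open over the middle of the card: one jaw about 13 mm to each side, roughly 18 mm below the top edge, with no sign of contact. The hand-in returned no verdict.

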